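# Mix the bearing balls in the parts bowl

## Task

Mix the bearing balls before a sample is taken: lift the tall stirring rod with the wooden grip out of the tool block, lower its foot among the balls in the steel bowl and, starting in the back left quarter of the bowl as seen from the robot, stir clockwise seen from above through two full rounds, pushing the balls about and keeping the foot down among the balls. Keep all the balls in the bowl, then stand the rod back in its socket and let go.

Things in the scene. Friction and masses are not known exactly. Their poses are not given: they have to be found in the camera images.
- rod_grip (a point): Stirring rod, the taller of two tools upright in the wooden block: round pale wooden grip 22 mm thick, 80 mm long; steel shank 12 mm; flat foot 18 mm across; 160 mm long, 110 g. This point: middle of the grip, on the axis, 120 mm above the foot's underside, 40 mm below the top; z runs up the rod. The other tool, a short all-steel punch (top 88 mm above the bench), is not needed.
- rod_foot (a point): Centre of the underside of the stirring rod's foot, the end that stirs.
- rack_hole0 (a point): Centre of the mouth of one of the two sockets in the wooden tool block (60 x 150 x 55 mm, fixed, turned up to 20 degrees), 55 mm above the bench. Each socket is round, 27 mm wide (mouth chamfered 4 mm) and 47 mm deep: its floor is 8 mm above the bench. The sockets are 80 mm apart; the rod stands in one, the punch in the other.
- rack_hole1 (a point): Centre of the mouth of the other socket of the block, the same in every way.
- bowl: Round open steel parts bowl, fixed to the bench, 126 mm across the rim, 50 mm high, wall 3 mm. Its flat inside floor is 6 mm above the bench and about 108 mm across at the foot of the wall. Origin: centre of its underside on the bench; x points away from the robot, y to the robot's left, z up.
- ball0_center (a point): Centre of one of six loose steel bearing balls, 22 mm across, 43 g, oiled and slippery, that lie on the bowl's floor in a ring about 34 mm from its centre; the middle is empty at the start. The rod's foot circling 20 to 25 mm from the bowl's centre pushes them about freely; at 30 mm or more it wedges them against the wall and can twist the rod in the grip, so grip it firmly.
- ball1_center (a point): Centre of another of the six balls.
- ball2_center (a point): Centre of another of the six balls.
- ball3_center (a point): Centre of another of the six balls.
- ball4_center (a point): Centre of another of the six balls.
- ball5_center (a point): Centre of another of the six balls.

How it is judged:
By the outcome, as a careful person would: the job done as asked, in the order asked, and still so for the second after the job is handed in, with the robot touching nothing.
It also fails if it takes over 64 s, if anything falls off the work surface, if the arm or the gripper's body presses on something with over 40 N, if the wrist force passes 120 N, or if a joint passes its speed limit or range.

## Robot

A 6-joint arm with a two-finger parallel gripper is mounted at the origin on a cart in front of the work surface, level with it; the furniture and walls round the work are solid. World frame = base frame: x ahead of the robot, y to its left, z up, the work surface at z = 0. Lengths are in m, angles in rad, forces in N, time in s.
With the tool pointing down it reaches from about 0.225 to 0.875 m from the base axis. Payload 3.4 kg.
Tool frame: the origin (TCP) lies between the finger pads; the fingertips stand 19 mm ahead of it and the grasp point (between the pads) is the TCP; z points along the fingers, y is the line along which they close (so a half turn about z gives the same grasp; the last joint's range is limited). The gripper opens to 85 mm and grips with 20 to 120 N. Pads are 22 mm wide; open, the fingers measure 114 mm over their backs; the gripper's body (76 mm by 85 mm) begins 54 mm behind the grasp point. The pads swing forward as they close: fully open they stand 13 mm farther back than shut.
Start: joints at [1.029, 0.276, 1.505, -0, 1.361, -0.121], TCP at [0.235, 0.525, 0.25] pointing down, gripper open.
Joint ranges: [-2.89, 2.89], [-0.75, 2.08], [0.22, 2.7], [-1.18, 4.32], [0.11, 2.71], [-2.7, 2.7]. Speed limits (rad/s): [2.57, 2.57, 3.14, 3.14, 3.14, 3.14].

## Interface

Orientations are given as a unit quaternion [w, x, y, z].
In Python, from rig import get_state, imaging, ticket gives the robot as it stands. The module is installed in compiled form; this text tells all that it offers.
- The arm moves only by the shell command python3 -m inch 'ROWS' [FORCE]. ROWS is JSON, a list of rows, each an object with "claw": the opening, from -1 (shut) to 1 (fully open); "travel": the shift along the world's x, y, z in units of 200 mm (1.0 is 200 mm), a list of three; "turn": the turn about the world's z in units of 180 degrees (1.0 is 180 degrees). A call has 1 to 5 rows; each row is the pose to reach, as a shift and turn from the pose commanded when the call began, turning the shorter way round; what a row does not reach only later rows make up. A row lasts 1/10 s, in which the tool goes at most 50 mm and 8.59 degrees, less where a joint would pass 70% of its speed; a pose out of reach is approached as far as the arm can. A call with a number of a shift or a turn outside -1 to 1 is refused whole. A call with a gripper value outside its range is refused whole. The fingers move at their own pace and stop on an object; FORCE is the grip in N (left out, the last holds). Time passes only in rows, so rows that repeat a pose let the fingers close. It gives the time, the measured TCP pose, the force, the opening and the grip force at its end, in the units of the state.
- get_state(): the state, without advancing time (a new reading comes with each control period).
- imaging.get_image(name): name is "side" or "top" or "wrist"; returns the picture (384x512x3 uint8, red, green, blue); there is no depth.
- imaging.camera_params(name): a dict with "camera_matrix" (3x3 intrinsics, pixels), "k1" (the pictures are not rectified: a ray, as slopes to the right and down, at radius r is drawn at 1 + k1 r^2 times it, then the intrinsics apply), "cam_to_world" (4x4, takes a point from camera to world coordinates); the wrist camera has in their place "T_tool_cam" (4x4, takes a point from camera to tool coordinates, whose origin is the TCP and whose axes are the flange's). Camera axes: x right, y down, z forward; pixel columns grow to the right and rows downward; lengths in m; the calibration is good to about 2 mm. A picture is of the moment at which its call begins: read the wrist's pose just before it. camera_params takes no time and is no camera call.
- ticket.sign_off(): hands the job in; it is judged then, once.
The state is a dict: "clock": time; "qpos": joint angles; "qd": joint speeds; "effort": joint torques, N m; "position": TCP position; "ee_rot": TCP orientation; "contact_force": force on the tool from outside, world axes, zero at the start; "moment": the same for the moment, N m; "width": finger opening in m; "gripper_force": force on a finger pad.
Only numpy, scipy, OpenCV 4.12 (cv2) and the standard library are available. Lean on these libraries where they do the work, as an engineer would, in place of code of your own. Each camera call takes 0.05 s, during which the arm holds its last target. There are 200 camera calls.

## Working session

There is one attempt and no reset: what is moved stays moved. The work goes in short steps, Python scripts to look and compute and a shell command to move; the robot and the scene stay as the last step left them, time stands still between calls to the robot, and variables do not carry over. Pictures are saved under pics/ and viewed, at most 10 in all, crops included, and the job is handed in when it is done.

```bash
mkdir -p pics
cat > h.py <<'E'
import numpy as np, cv2
from scipy.spatial.transform import Rotation as R
from rig import get_state, imaging
def cam(name):
    p=imaging.camera_params(name); K=np.array(p["camera_matrix"])
    if name=="wrist":
        s=get_state(); T=np.eye(4); q=s["ee_rot"]; T[:3,:3]=R.from_quat([q[1],q[2],q[3],q[0]]).as_matrix(); T[:3,3]=s["position"]
        M=T@np.array(p["T_tool_cam"])
    else: M=np.array(p["cam_to_world"])
    return K,p["k1"],M
def ray(c,u,v):
    K,k,M=c; d=np.array([(u-K[0,2])/K[0,0],(v-K[1,2])/K[1,1]]); s=d.copy()
    for _ in range(30): s=d/(1+k*(s@s))
    return M[:3,3],M[:3,:3]@np.array([s[0],s[1],1])
def atz(c,u,v,z):
    o,d=ray(c,u,v); return o+d*(z-o[2])/d[2]
def proj(c,P):
    K,k,M=c; q=M[:3,:3].T@(np.array(P)-M[:3,3]); s=q[:2]/q[2]; s=s*(1+k*(s@s)); return K[0,0]*s[0]+K[0,2],K[1,1]*s[1]+K[1,2]
E
python3 - <<'E'
from h import *
import pickle
s=get_state(); print(s)
for n in("top","side"):
    cv2.imwrite(f"pics/{n}0.png",imaging.get_image(n)[:,:,::-1]); print(n,cam(n)[2].round(3).tolist(),cam(n)[0][0,0])
a=[cv2.imread(f"pics/{n}0.png") for n in("top","side")]
cv2.imwrite("pics/both.png",cv2.resize(np.vstack(a),(400,600)))
E
```

```text
{'clock': 0.0, 'qpos': array([ 1.02899189e+00,  2.76609134e-01,  1.50617443e+00,  2.08383607e-05,
        1.36073034e+00, -1.21031793e-01]), 'qd': array([-1.88316770e-03,  6.34796819e-05,  1.94465086e-03, -2.42348673e-04,
       -1.14611363e-03, -7.49372243e-04]), 'effort': array([-1.21769190e-04, -4.16775477e+01, -2.45802283e+01, -5.84126974e-04,
        1.11642419e-02, -1.35252799e-05]), 'position': array([0.23461166, 0.52438728, 0.24941519]), 'ee_rot': array([-3.22206522e-04,  2.08839755e-01,  9.77949402e-01, -9.05036293e-04]), 'contact_force': array([-0.50139119, -0.77783661, -0.07761829]), 'moment': array([-0.0281137 , -0.01217503,  0.01682257]), 'gripper_force': 0.0, 'width': 0.08553506441709406}
top [[0.027, -0.98, 0.197, 0.326], [-1.0, -0.025, 0.013, 0.001], [-0.008, -0.197, -0.98, 1.071], [0.0, 0.0, 0.0, 1.0]] 499.4372779857395
side [[-0.991, -0.09, 0.094, 0.468], [-0.129, 0.601, -0.789, 0.692], [0.014, -0.794, -0.607, 0.636], [0.0, 0.0, 0.0, 1.0]] 401.7957676302617
```

View pics/top0.png

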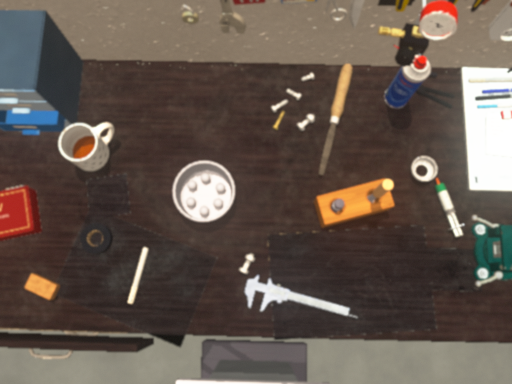

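View pics/side0.png

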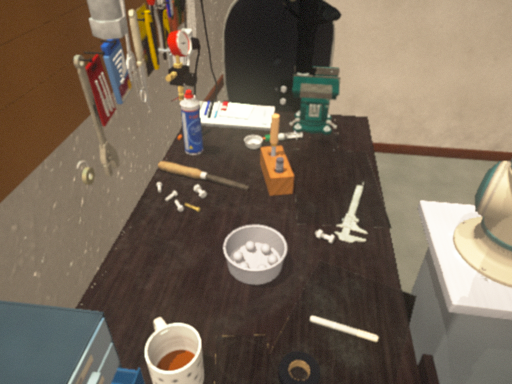

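The top picture shows the bowl at about (204,191) with six balls, and the block at about (355,203). The rod is the tall tool with its grip top at about (388,185), and the punch is at (338,206). I'll enlarge both areas.

Run:
```python
import cv2,numpy as np
a=cv2.imread("pics/top0.png")
A=cv2.resize(a[150:230,160:245],None,fx=4.5,fy=4.5,interpolation=cv2.INTER_CUBIC)
B=cv2.resize(a[165:245,310:400],None,fx=4.5,fy=4.5,interpolation=cv2.INTER_CUBIC)
cv2.imwrite("pics/crop1.png",np.hstack([A,B])); print(A.shape)
from h import *
c=cam("top")
print("bowl",atz(c,204,191,.05))
print("rodtop",atz(c,388,185,.168),"punchtop",atz(c,337.5,205,.088))
```

```text
(360, 382, 3)
bowl [0.53700061 0.11274406 0.05      ]
rodtop [ 0.53273204 -0.24050243  0.168     ] punchtop [ 0.50743095 -0.15962308  0.088     ]
```

View pics/crop1.png

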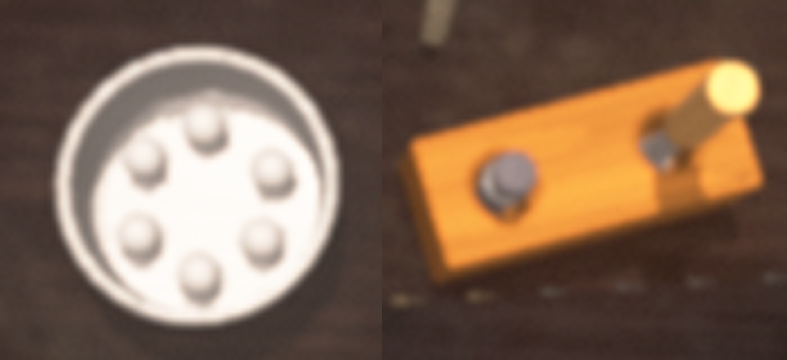

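```bash
python3 - <<'E'
from h import *
c=cam("top")
print("mouth",atz(c,371.6,197.9,.055)[:2],"rodtop",atz(c,388,184.6,.168)[:2],"punch",atz(c,339.6,204.1,.088)[:2])
q=[atz(c,310+x/4.5,165+y/4.5,.055)[:2] for x,y in((31,143),(63,270),(381,185),(336,62))]
m=np.mean(q,0); d=(q[2]+q[3]-q[0]-q[1]); print(np.linalg.norm(d)/2); d/=np.linalg.norm(d); print("centre",m,"holes",m+.04*d,m-.04*d, "bowl",atz(c,203.9,191.1,.05))
E
for i in 1 2; do :; done
python3 -m inch '[{"claw":1,"travel":[0.375,-0.955,0],"turn":0},{"claw":1,"travel":[0.375,-0.955,0],"turn":0},{"claw":1,"travel":[0.375,-0.955,0],"turn":0},{"claw":1,"travel":[0.375,-0.955,0],"turn":0},{"claw":1,"travel":[0.375,-0.955,0],"turn":0}]' 80
python3 -m inch '[{"claw":1,"travel":[0.375,-0.955,0],"turn":0},{"claw":1,"travel":[0.375,-0.955,0],"turn":0},{"claw":1,"travel":[0.375,-0.955,0],"turn":0},{"claw":1,"travel":[0.375,-0.955,0],"turn":0},{"claw":1,"travel":[0.375,-0.955,0],"turn":0}]'
python3 -m inch '[{"claw":1,"travel":[0.375,-0.955,0],"turn":0},{"claw":1,"travel":[0.375,-0.955,0],"turn":0},{"claw":1,"travel":[0.375,-0.955,0],"turn":0},{"claw":1,"travel":[0.375,-0.955,0],"turn":0},{"claw":1,"travel":[0.375,-0.955,0],"turn":0}]'
```

```text
mouth [ 0.53028016 -0.23587622] rodtop [ 0.53349193 -0.24052316] punch [ 0.50936762 -0.16383724]
0.15013135946767972
centre [ 0.52170118 -0.20172311] holes [ 0.53302995 -0.24008531] [ 0.5103724 -0.1633609] bowl [0.53678187 0.11294355 0.05      ]
clock: 0.6
position: [0.3107, 0.3292, 0.25]
ee_rot: [0.0, 0.211, 0.977, -0.002]
contact_force: [-1.3, 0.3, -1.0]
width: 0.0855
gripper_force: 0.0
clock: 1.1
position: [0.3868, 0.1388, 0.2503]
ee_rot: [0.001, 0.212, 0.977, -0.001]
contact_force: [0.3, 0.6, -0.3]
width: 0.0856
gripper_force: 0.0
clock: 1.6
position: [0.4625, -0.052, 0.25]
ee_rot: [0.001, 0.211, 0.977, -0.001]
contact_force: [0.7, 0.2, -0.6]
width: 0.0856
gripper_force: 0.0
```

```bash
python3 -m inch '[{"claw":1,"travel":[0.355,-0.945,0],"turn":0},{"claw":1,"travel":[0.355,-0.945,0],"turn":0},{"claw":1,"travel":[0.355,-0.945,0],"turn":0},{"claw":1,"travel":[0.355,-0.945,0],"turn":0},{"claw":1,"travel":[0.355,-0.945,0],"turn":0}]'
python3 - <<'E'
from h import *
c=cam("wrist"); im=imaging.get_image("wrist"); cv2.imwrite("pics/w1.png",im[:,:,::-1])
print(get_state()["position"],"expect rod top px",proj(c,[.533,-.240,.168]),"hole",proj(c,[.533,-.24,.055]), "cam",c[2][:3,3])
E
```

```text
clock: 2.1
position: [0.5336, -0.2411, 0.2491]
ee_rot: [0.001, 0.21, 0.978, -0.001]
contact_force: [-1.2, -0.3, -0.4]
width: 0.0854
gripper_force: 0.0
[ 0.53231556 -0.23832885  0.2490596 ] expect rod top px (np.float64(256.1137699262473), np.float64(207.74529083763022)) hole (np.float64(255.42191976102674), np.float64(174.06197593180147)) cam [ 0.46553795 -0.21133617  0.37274929]
```

View pics/w1.png

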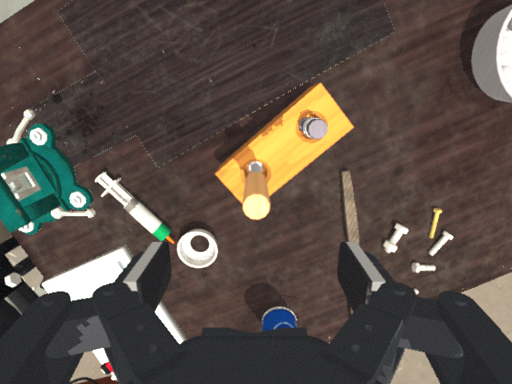

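The wrist view shows the rod top at (257,207), against (256,208) predicted, so the rod position is confirmed. I'll go down and grip.

```bash
python3 -m inch '[{"claw":1,"travel":[0,0,-0.15],"turn":0},{"claw":1,"travel":[0,0,-0.3],"turn":0},{"claw":1,"travel":[0,0,-0.45],"turn":0},{"claw":1,"travel":[0,0,-0.62],"turn":0},{"claw":1,"travel":[0,0,-0.62],"turn":0}]'
python3 -m inch '[{"claw":-1,"travel":[0,0,0],"turn":0},{"claw":-1,"travel":[0,0,0],"turn":0},{"claw":-1,"travel":[0,0,0],"turn":0},{"claw":-1,"travel":[0,0,0],"turn":0},{"claw":-1,"travel":[0,0,0],"turn":0}]' 100
python3 -m inch '[{"claw":-1,"travel":[0,0,0],"turn":0},{"claw":-1,"travel":[0,0,0],"turn":0},{"claw":-1,"travel":[0,0,0],"turn":0},{"claw":-1,"travel":[0,0,0],"turn":0},{"claw":-1,"travel":[0,0,0],"turn":0}]' 100
```

```text
clock: 2.65
position: [0.5276, -0.2325, 0.1221]
ee_rot: [-0.005, 0.208, 0.978, 0.002]
contact_force: [-1.1, -0.1, 0.6]
width: 0.0853
gripper_force: 0.0
clock: 3.15
position: [0.5316, -0.2378, 0.1279]
ee_rot: [0.001, 0.209, 0.978, -0.001]
contact_force: [0.1, -0.2, 6.0]
width: 0.0198
gripper_force: 97.4
clock: 3.65
position: [0.5317, -0.2378, 0.1279]
ee_rot: [0.001, 0.209, 0.978, -0.0]
contact_force: [-0.2, -0.3, 6.6]
width: 0.0198
gripper_force: 97.4
```

```bash
python3 -m inch '[{"claw":-1,"travel":[0,0,0.1],"turn":0},{"claw":-1,"travel":[0,0,0.22],"turn":0},{"claw":-1,"travel":[0,0,0.34],"turn":0},{"claw":-1,"travel":[0,0,0.44],"turn":0},{"claw":-1,"travel":[0,0,0.5],"turn":0}]'
python3 -m inch '[{"claw":-1,"travel":[0,0.15,0],"turn":0},{"claw":-1,"travel":[0.02,0.35,0],"turn":0},{"claw":-1,"travel":[0.02,0.55,0],"turn":0},{"claw":-1,"travel":[0.02,0.75,0],"turn":0},{"claw":-1,"travel":[0.02,0.9,0],"turn":0}]'
python3 -m inch '[{"claw":-1,"travel":[0,0.2,0],"turn":0},{"claw":-1,"travel":[0,0.4,0],"turn":0},{"claw":-1,"travel":[0,0.6,0],"turn":0},{"claw":-1,"travel":[0.01,0.75,0],"turn":0},{"claw":-1,"travel":[0.01,0.84,0],"turn":0}]'
python3 -m inch '[{"claw":-1,"travel":[0,0,0],"turn":0},{"claw":-1,"travel":[0,0,0],"turn":0}]'
python3 - <<'E'
from h import *
s=get_state();p=s["position"];print(p)
ims=[]
for n,w in(("top",(.54,.11,.1)),("side",(.54,.11,.1))):
    im=imaging.get_image(n)[:,:,::-1]; cv2.imwrite(f"pics/{n}1.png",im); c=cam(n)
    print(n,"foot pred",proj(c,p-[0,0,.12]))
    f,g=map(int,proj(c,w)); print(f-40,g-45)
    ims.append(cv2.resize(im[g-45:g+55,f-40:f+40],None,fx=5,fy=5,interpolation=cv2.INTER_CUBIC))
cv2.imwrite("pics/crop2.png",np.hstack(ims))
E
```

```text
clock: 4.15
position: [0.5313, -0.2374, 0.228]
ee_rot: [0.001, 0.209, 0.978, -0.0]
contact_force: [1.1, -0.2, -1.7]
width: 0.0199
gripper_force: 97.6
clock: 4.65
position: [0.534, -0.0548, 0.2257]
ee_rot: [-0.001, 0.209, 0.978, 0.001]
contact_force: [0.7, 0.1, -1.1]
width: 0.02
gripper_force: 97.8
clock: 5.15
position: [0.5364, 0.1133, 0.2258]
ee_rot: [-0.001, 0.208, 0.978, 0.0]
contact_force: [-0.5, -0.4, -0.5]
width: 0.0202
gripper_force: 97.8
clock: 5.35
position: [0.5365, 0.1107, 0.2258]
ee_rot: [-0.0, 0.208, 0.978, -0.001]
contact_force: [-0.3, -0.7, -0.6]
width: 0.02
gripper_force: 97.9
[0.53652309 0.11066702 0.22584027]
top foot pred (np.float64(202.219925041272), np.float64(185.48934600497023))
162 139
side foot pred (np.float64(255.51321782662077), np.float64(223.8413785542798))
213 180
```

View pics/crop2.png

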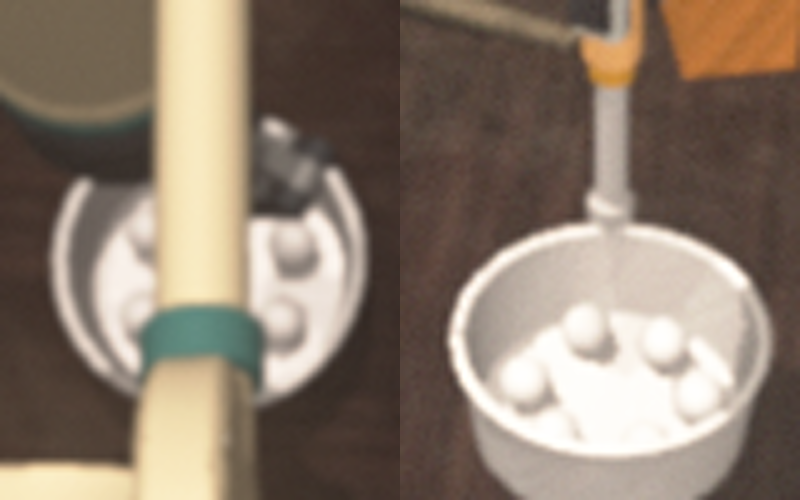

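The side crop shows the foot at about pixel (255,223), within 1 px of the prediction, so the rod hangs straight. I'll lower it just inside the ring of balls, in the back-left quarter.

```bash
python3 -m inch '[{"claw":-1,"travel":[0.041,0.034,0],"turn":0},{"claw":-1,"travel":[0.041,0.034,-0.12],"turn":0},{"claw":-1,"travel":[0.041,0.034,-0.24],"turn":0},{"claw":-1,"travel":[0.041,0.034,-0.36],"turn":0},{"claw":-1,"travel":[0.041,0.034,-0.42],"turn":0}]'
python3 -m inch '[{"claw":-1,"travel":[0,0,-0.03],"turn":0},{"claw":-1,"travel":[0,0,-0.06],"turn":0},{"claw":-1,"travel":[0,0,-0.06],"turn":0},{"claw":-1,"travel":[0,0,-0.06],"turn":0}]'
```

```text
clock: 5.95
position: [0.5446, 0.1171, 0.1403]
ee_rot: [-0.001, 0.209, 0.978, -0.0]
contact_force: [0.1, -0.6, -1.5]
width: 0.0202
gripper_force: 97.9
clock: 6.35
position: [0.5457, 0.1177, 0.1311]
ee_rot: [0.001, 0.209, 0.978, 0.0]
contact_force: [-0.3, 0.6, -1.5]
width: 0.0203
gripper_force: 97.9
```

Run:
```python
from h import *
p=get_state()["position"];print(p)
C=np.array([.5368,.1129]); 
th=np.radians(45-np.arange(0,30)*15); q=C+.0225*np.c_[np.cos(th),np.sin(th)]
print("first",((q[0]-p[:2])/.2).round(3))
q0=.0225*np.c_[np.cos(th),np.sin(th)]/.2
for i in range(0,24,5): print(i,(q0[i+1:i+6]-q0[i]).round(3).tolist())
for i in (25-1,): print(i,(q0[i+1:i+6]-q0[i]).round(3).tolist())
print(q0.round(3).tolist())
```

```text
[0.5457441  0.11770267 0.13107973]
first [0.035 0.056]
0 [[0.018, -0.023], [0.029, -0.05], [0.033, -0.08], [0.029, -0.109], [0.018, -0.136]]
5 [[-0.018, -0.023], [-0.041, -0.041], [-0.068, -0.052], [-0.097, -0.056], [-0.127, -0.052]]
10 [[-0.027, 0.011], [-0.05, 0.029], [-0.068, 0.052], [-0.08, 0.08], [-0.083, 0.109]]
15 [[0.004, 0.029], [0.015, 0.056], [0.033, 0.08], [0.056, 0.097], [0.083, 0.109]]
20 [[0.029, 0.004], [0.058, 0.0], [0.085, -0.011], [0.109, -0.029], [0.127, -0.052]]
24 [[0.018, -0.023], [0.029, -0.05], [0.033, -0.08], [0.029, -0.109], [0.018, -0.136]]
[[0.08, 0.08], [0.097, 0.056], [0.109, 0.029], [0.112, 0.0], [0.109, -0.029], [0.097, -0.056], [0.08, -0.08], [0.056, -0.097], [0.029, -0.109], [0.0, -0.112], [-0.029, -0.109], [-0.056, -0.097], [-0.08, -0.08], [-0.097, -0.056], [-0.109, -0.029], [-0.112, -0.0], [-0.109, 0.029], [-0.097, 0.056], [-0.08, 0.08], [-0.056, 0.097], [-0.029, 0.109], [-0.0, 0.112], [0.029, 0.109], [0.056, 0.097], [0.08, 0.08], [0.097, 0.056], [0.109, 0.029], [0.112, 0.0], [0.109, -0.029], [0.097, -0.056]]
```

```bash
python3 -m inch '[{"claw":-1,"travel":[0.01,0.015,-0.008],"turn":0},{"claw":-1,"travel":[0.02,0.03,-0.008],"turn":0},{"claw":-1,"travel":[0.035,0.055,-0.008],"turn":0},{"claw":-1,"travel":[0.035,0.055,-0.008],"turn":0}]'
python3 -m inch '[{"claw":-1,"travel":[0.021,-0.028,0],"turn":0},{"claw":-1,"travel":[0.031,-0.062,0],"turn":0},{"claw":-1,"travel":[0.031,-0.097,0],"turn":0},{"claw":-1,"travel":[0.021,-0.13,0],"turn":0},{"claw":-1,"travel":[0,-0.158,0],"turn":0}]'
```

```text
clock: 6.75
position: [0.5529, 0.1295, 0.129]
ee_rot: [0.001, 0.209, 0.978, 0.0]
contact_force: [-1.0, 0.0, -0.9]
width: 0.0201
gripper_force: 97.9
clock: 7.25
position: [0.552, 0.0961, 0.1287]
ee_rot: [0.0, 0.209, 0.978, -0.0]
contact_force: [-0.6, 1.1, -1.6]
width: 0.0202
gripper_force: 97.8
```

Forces are tiny, so I'll carry on: the rest of round one, all of round two and a little extra.

```bash
python3 -m inch '[{"claw":-1,"travel":[-0.028,-0.021,0],"turn":0},{"claw":-1,"travel":[-0.062,-0.031,0],"turn":0},{"claw":-1,"travel":[-0.097,-0.031,0],"turn":0},{"claw":-1,"travel":[-0.13,-0.021,0],"turn":0},{"claw":-1,"travel":[-0.158,0,0],"turn":0}]'
python3 -m inch '[{"claw":-1,"travel":[-0.021,0.028,0],"turn":0},{"claw":-1,"travel":[-0.031,0.062,0],"turn":0},{"claw":-1,"travel":[-0.031,0.097,0],"turn":0},{"claw":-1,"travel":[-0.021,0.13,0],"turn":0},{"claw":-1,"travel":[0,0.158,0],"turn":0}]'
python3 -m inch '[{"claw":-1,"travel":[0.028,0.021,0],"turn":0},{"claw":-1,"travel":[0.062,0.031,0],"turn":0},{"claw":-1,"travel":[0.097,0.031,0],"turn":0},{"claw":-1,"travel":[0.13,0.021,0],"turn":0},{"claw":-1,"travel":[0.158,0,0],"turn":0}]'
python3 - <<'E'
from h import *
im=imaging.get_image("side")[:,:,::-1]
cv2.imwrite("pics/s2.png",cv2.resize(im[170:300,200:310],None,fx=4,fy=4,interpolation=cv2.INTER_CUBIC))
E
```

```text
clock: 7.75
position: [0.5196, 0.097, 0.1288]
ee_rot: [-0.0, 0.209, 0.978, -0.0]
contact_force: [-0.0, 0.1, -1.9]
width: 0.0204
gripper_force: 97.8
clock: 8.25
position: [0.5208, 0.1295, 0.1287]
ee_rot: [0.0, 0.209, 0.978, 0.0]
contact_force: [0.6, 0.6, -1.6]
width: 0.0198
gripper_force: 97.8
clock: 8.75
position: [0.553, 0.1284, 0.1286]
ee_rot: [0.0, 0.209, 0.978, 0.0]
contact_force: [0.0, -0.3, -1.1]
width: 0.0198
gripper_force: 97.8
```

View pics/s2.png

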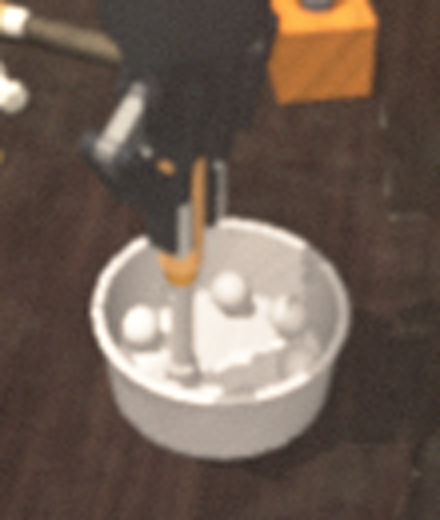

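The foot at about crop (182,372) is down among the balls, which have moved and are all in the bowl. Next comes round two plus an extra quarter turn, as margin.

```bash
A='x'; python3 -m inch '[{"claw":-1,"travel":[0.021,-0.028,0],"turn":0},{"claw":-1,"travel":[0.031,-0.062,0],"turn":0},{"claw":-1,"travel":[0.031,-0.097,0],"turn":0},{"claw":-1,"travel":[0.021,-0.13,0],"turn":0},{"claw":-1,"travel":[0,-0.158,0],"turn":0}]'
python3 -m inch '[{"claw":-1,"travel":[-0.028,-0.021,0],"turn":0},{"claw":-1,"travel":[-0.062,-0.031,0],"turn":0},{"claw":-1,"travel":[-0.097,-0.031,0],"turn":0},{"claw":-1,"travel":[-0.13,-0.021,0],"turn":0},{"claw":-1,"travel":[-0.158,0,0],"turn":0}]'
python3 -m inch '[{"claw":-1,"travel":[-0.021,0.028,0],"turn":0},{"claw":-1,"travel":[-0.031,0.062,0],"turn":0},{"claw":-1,"travel":[-0.031,0.097,0],"turn":0},{"claw":-1,"travel":[-0.021,0.13,0],"turn":0},{"claw":-1,"travel":[0,0.158,0],"turn":0}]'
python3 -m inch '[{"claw":-1,"travel":[0.028,0.021,0],"turn":0},{"claw":-1,"travel":[0.062,0.031,0],"turn":0},{"claw":-1,"travel":[0.097,0.031,0],"turn":0},{"claw":-1,"travel":[0.13,0.021,0],"turn":0},{"claw":-1,"travel":[0.158,0,0],"turn":0}]'
python3 -m inch '[{"claw":-1,"travel":[0.021,-0.028,0],"turn":0},{"claw":-1,"travel":[0.031,-0.05,0],"turn":0},{"claw":-1,"travel":[0.02,-0.06,0],"turn":0},{"claw":-1,"travel":[-0.02,-0.07,0],"turn":0},{"claw":-1,"travel":[-0.05,-0.08,0],"turn":0}]'
python3 -m inch '[{"claw":-1,"travel":[-0.02,0,0.1],"turn":0},{"claw":-1,"travel":[-0.02,0,0.2],"turn":0},{"claw":-1,"travel":[-0.02,0,0.32],"turn":0},{"claw":-1,"travel":[-0.02,0,0.42],"turn":0},{"claw":-1,"travel":[-0.02,0,0.5],"turn":0}]'
```

```text
clock: 9.3
position: [0.5518, 0.0962, 0.1287]
ee_rot: [-0.0, 0.209, 0.978, -0.0]
contact_force: [0.5, -0.3, -0.9]
width: 0.02
gripper_force: 97.8
clock: 9.8
position: [0.5196, 0.0971, 0.1288]
ee_rot: [-0.0, 0.209, 0.978, -0.0]
contact_force: [0.1, 1.0, -1.2]
width: 0.0198
gripper_force: 97.9
clock: 10.3
position: [0.5208, 0.1295, 0.1287]
ee_rot: [0.0, 0.209, 0.978, 0.0]
contact_force: [0.3, -0.3, 0.0]
width: 0.0199
gripper_force: 97.9
clock: 10.8
position: [0.5529, 0.1283, 0.1286]
ee_rot: [0.0, 0.209, 0.978, -0.0]
contact_force: [0.0, 0.3, -1.4]
width: 0.0194
gripper_force: 97.9
clock: 11.3
position: [0.5406, 0.1125, 0.1286]
ee_rot: [-0.001, 0.209, 0.978, -0.0]
contact_force: [1.3, 0.5, -0.6]
width: 0.0199
gripper_force: 97.9
clock: 11.8
position: [0.5373, 0.1128, 0.2302]
ee_rot: [0.0, 0.209, 0.978, 0.0]
contact_force: [-0.9, -0.2, -0.8]
width: 0.0199
gripper_force: 97.9
```

```bash
python3 -m inch '[{"claw":-1,"travel":[0,-0.15,0],"turn":0},{"claw":-1,"travel":[0,-0.35,0],"turn":0},{"claw":-1,"travel":[-0.01,-0.55,0],"turn":0},{"claw":-1,"travel":[-0.01,-0.75,0],"turn":0},{"claw":-1,"travel":[-0.01,-0.9,0],"turn":0}]'
python3 -m inch '[{"claw":-1,"travel":[0,-0.2,0],"turn":0},{"claw":-1,"travel":[0,-0.4,0],"turn":0},{"claw":-1,"travel":[0,-0.6,0],"turn":0},{"claw":-1,"travel":[-0.015,-0.75,0],"turn":0},{"claw":-1,"travel":[-0.015,-0.86,0],"turn":0}]'
python3 -m inch '[{"claw":-1,"travel":[0,0,-0.05],"turn":0},{"claw":-1,"travel":[0,0,-0.1],"turn":0},{"claw":-1,"travel":[0,0,-0.15],"turn":0},{"claw":-1,"travel":[0,0,-0.15],"turn":0}]'
python3 - <<'E'
from h import *
p=get_state()["position"];print(p)
c=cam("side"); im=imaging.get_image("side")[:,:,::-1]; u,v=proj(c,p-[0,0,.12]); print("foot",u,v,"hole",proj(c,[.533,-.24,.055]),"shank top",proj(c,p-[0,0,.04]))
u,v=int(u)-30,int(v)-40; print(u,v)
A=cv2.resize(im[v:v+80,u:u+60],None,fx=7,fy=7,interpolation=cv2.INTER_CUBIC)
B=cv2.resize(im[220:290,215:295],None,fx=4.5,fy=4.5,interpolation=cv2.INTER_CUBIC)
B=cv2.copyMakeBorder(B,0,560-B.shape[0],0,0,cv2.BORDER_CONSTANT)
cv2.imwrite("pics/s3.png",np.hstack([A,B]))
E
```

```text
clock: 12.3
position: [0.5349, -0.0691, 0.2288]
ee_rot: [-0.0, 0.209, 0.978, -0.0]
contact_force: [0.7, -0.5, -0.6]
width: 0.0198
gripper_force: 98.0
clock: 12.8
position: [0.5318, -0.2409, 0.2286]
ee_rot: [-0.0, 0.209, 0.978, -0.0]
contact_force: [0.8, -0.2, -1.8]
width: 0.0199
gripper_force: 98.0
clock: 13.2
position: [0.5317, -0.2372, 0.1965]
ee_rot: [-0.002, 0.208, 0.978, 0.001]
contact_force: [-0.5, -0.5, -0.7]
width: 0.02
gripper_force: 98.0
[ 0.53171633 -0.23722925  0.19651956]
foot 273.9781732931988 145.71244901507572 hole (np.float64(273.2710761398342), np.float64(151.96926570985298)) shank top (np.float64(275.29823359090506), np.float64(118.76206353781164))
243 105
```

View pics/s3.png

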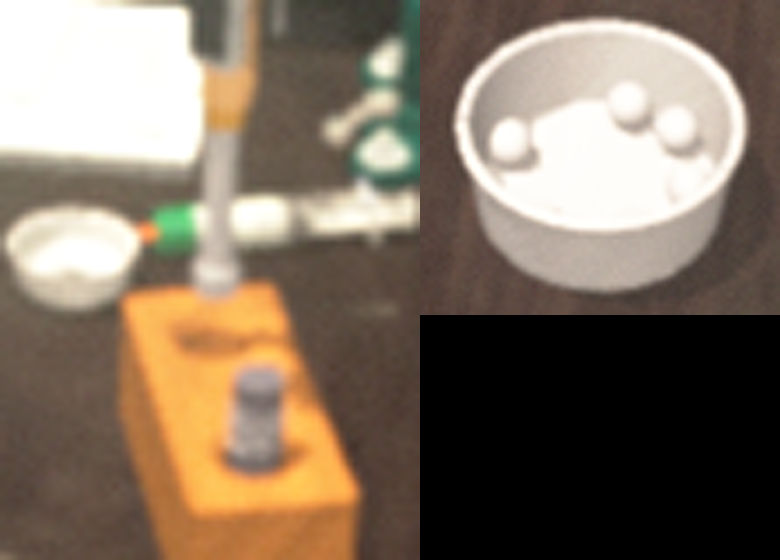

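The foot is straight at (274,146), directly over the socket mouth at (273.5,153), and the two agree with the predictions to about 1 px. I'll lower it.

```bash
python3 -m inch '[{"claw":-1,"travel":[0.004,-0.008,0],"turn":0},{"claw":-1,"travel":[0.004,-0.008,-0.05],"turn":0},{"claw":-1,"travel":[0.004,-0.008,-0.1],"turn":0},{"claw":-1,"travel":[0.004,-0.008,-0.15],"turn":0},{"claw":-1,"travel":[0.004,-0.008,-0.15],"turn":0}]'
```

```text
clock: 13.75
position: [0.5327, -0.2402, 0.1665]
ee_rot: [-0.002, 0.209, 0.978, 0.001]
contact_force: [-0.5, -0.7, -1.4]
width: 0.0198
gripper_force: 98.0
```

```bash
python3 -m inch '[{"claw":-1,"travel":[0,0,-0.06],"turn":0},{"claw":-1,"travel":[0,0,-0.12],"turn":0},{"claw":-1,"travel":[0,0,-0.17],"turn":0},{"claw":-1,"travel":[0,0,-0.19],"turn":0},{"claw":-1,"travel":[0,0,-0.19],"turn":0}]'
python3 -m inch '[{"claw":-1,"travel":[0,0,0],"turn":0}]'
```

```text
clock: 14.25
position: [0.5335, -0.2407, 0.1297]
ee_rot: [-0.001, 0.209, 0.978, 0.0]
contact_force: [0.9, 0.5, -1.4]
width: 0.0199
gripper_force: 98.0
clock: 14.35
position: [0.5341, -0.2411, 0.1308]
ee_rot: [0.0, 0.209, 0.978, -0.0]
contact_force: [0.6, 0.9, -0.9]
width: 0.0197
gripper_force: 98.0
```

```bash
python3 -m inch '[{"claw":-1,"travel":[-0.003,0.004,-0.01],"turn":0},{"claw":-1,"travel":[-0.003,0.004,-0.013],"turn":0},{"claw":-1,"travel":[-0.003,0.004,-0.013],"turn":0},{"claw":-1,"travel":[-0.003,0.004,-0.013],"turn":0}]'
python3 -m inch '[{"claw":-0.4,"travel":[0,0,0],"turn":0},{"claw":-0.2,"travel":[0,0,0],"turn":0},{"claw":0.2,"travel":[0,0,0],"turn":0},{"claw":0.6,"travel":[0,0,0],"turn":0},{"claw":1,"travel":[0,0,0],"turn":0}]'
python3 -m inch '[{"claw":1,"travel":[0,0,0],"turn":0},{"claw":1,"travel":[0,0,0.1],"turn":0},{"claw":1,"travel":[0,0,0.3],"turn":0},{"claw":1,"travel":[0,0,0.5],"turn":0},{"claw":1,"travel":[0,0,0.7],"turn":0}]'
python3 -m inch '[{"claw":1,"travel":[-0.2,0.3,0.1],"turn":0},{"claw":1,"travel":[-0.4,0.5,0.1],"turn":0},{"claw":1,"travel":[-0.6,0.7,0.1],"turn":0},{"claw":1,"travel":[-0.6,0.7,0.1],"turn":0},{"claw":1,"travel":[-0.6,0.7,0.1],"turn":0}]'
python3 - <<'E'
from h import *
a=imaging.get_image("side")[90:290,200:320,::-1]; b=imaging.get_image("top")[150:250,165:405,::-1]
A=cv2.resize(a,None,fx=3,fy=3,interpolation=cv2.INTER_CUBIC); B=cv2.resize(b,(430,179)); B=cv2.copyMakeBorder(B,0,A.shape[0]-179,0,0,0)
cv2.imwrite("pics/end.png",np.hstack([A,B]))
E
```

```text
clock: 14.75
position: [0.5334, -0.2402, 0.1283]
ee_rot: [0.0, 0.209, 0.978, -0.0]
contact_force: [0.3, -0.2, -0.3]
width: 0.0197
gripper_force: 98.0
clock: 15.25
position: [0.5333, -0.2402, 0.1282]
ee_rot: [0.0, 0.209, 0.978, 0.0]
contact_force: [-0.5, 0.5, -0.5]
width: 0.0759
gripper_force: 0.0
clock: 15.75
position: [0.5331, -0.24, 0.2695]
ee_rot: [-0.0, 0.209, 0.978, 0.0]
contact_force: [0.8, 0.2, 0.6]
width: 0.0855
gripper_force: 0.0
clock: 16.25
position: [0.4094, -0.0968, 0.2886]
ee_rot: [-0.001, 0.208, 0.978, 0.001]
contact_force: [0.5, -0.4, 0.5]
width: 0.0857
gripper_force: 0.0
```

View pics/end.png

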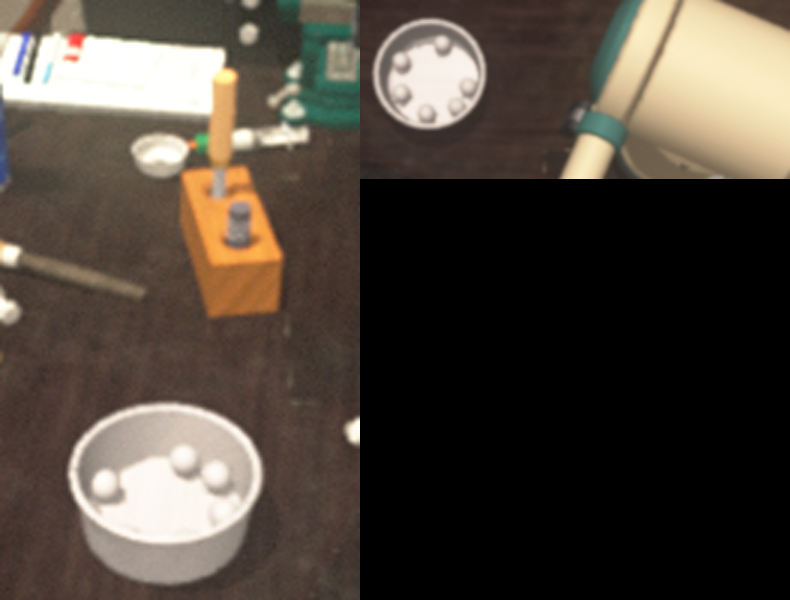

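The rod stands upright in its socket (top at crop (225,75)). All six balls are in the bowl and have been moved, and the gripper is clear.

```bash
python3 -c "from rig import ticket; print(ticket.sign_off())"
```

```text
the job is handed in; nothing more can be done
None
```

I stirred the balls clockwise through two full rounds starting from the back left, kept all six in the bowl, stood the rod back in its socket, let go, and handed the job in at about 16 s.

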